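# Stack the canister set on its cork mat

### The arm

A 6-joint arm with a two-finger parallel gripper is mounted at the origin on the work surface. World frame = base frame: x ahead of the robot, y to its left, z up, the work surface at z = 0. Lengths are in m, angles in rad, forces in N, time in s.
With the tool pointing down it reaches from about 0.3 to 0.825 m from the base axis. Payload 5.4 kg.
Tool frame: the origin (TCP) lies on the centre line of the jaws, within the pads' length; the fingertips stand 19 mm ahead of it and the grasp point (between the pads) is the TCP; z points along the fingers, y is the direction in which the jaws open and shut (so a half turn about z gives the same grasp; the last joint's range is limited). The gripper opens to 92 mm and grips with 3 to 60 N. Pads are 20 mm wide; open, the fingers measure 128 mm over their backs; the gripper's body (75 mm by 189 mm) begins 69 mm behind the grasp point.
Start: joints at [-1.531, 0.158, 1.597, -0, 1.386, -0.21], TCP at [0.142, -0.557, 0.234] pointing down, gripper open.
Joint ranges: [-2.91, 2.91], [-0.94, 2.29], [0.18, 2.7], [-1.29, 4.43], [0.17, 2.64], [-3, 3]. Speed limits (rad/s): [2.57, 2.57, 3.14, 3.14, 3.14, 3.14].

### API

Orientations are given as [roll, pitch, yaw] about the fixed x, y, z axes, in that order (R = Rz(yaw) Ry(pitch) Rx(roll)).
In Python, from station import readout, optics, ticket gives the robot as it stands. The module is installed in compiled form; this text tells all that it offers.
- The arm moves only by the tool send_rows, never from a script. Its arguments are lists of equal length, an entry for each row: "translation": the shift along the world's x, y, z in cm, a list of three; "roll": the turn about the world's z in rad. A call has exactly 8 rows; each row is the pose to reach, as a shift and turn from the pose commanded when the call began; what a row does not reach only later rows make up. A row lasts 1/12 s, in which the tool goes at most 41.7 mm and 7.16 degrees, less where a joint would pass 70% of its speed; a pose out of reach is approached as far as the arm can. A call with a gripper value outside its range is refused whole. "gripper" is the finger opening in cm, from 0 to 9.19, set as the call begins (left out, the last holds). The fingers move at their own pace and stop on an object; "force" is the grip in N (left out, the last holds). Time passes only in rows, so rows that repeat a pose let the fingers close, or fill a call up. It gives the time, the measured TCP pose, the force and the opening at its end, in the units of the state.
- readout.observe(): the state, without advancing time (a new reading comes with each control period).
- optics.read_camera(name): name is "side" or "top"; returns the picture (480x640x3 uint8, blue, green, red); there is no depth.
- optics.camera_info(name): a dict with "fx", "fy", "cx", "cy" (pixels), "k1" (the pictures are not rectified: a ray, as slopes to the right and down, at radius r is drawn at 1 + k1 r^2 times it, then the intrinsics apply), "R" (3x3) and "t" (3): a world point X has camera coordinates R X + t. Camera axes: x right, y down, z forward; pixel columns grow to the right and rows downward; lengths in m; the calibration is good to about 2 mm. A picture is of the moment at which its call begins. camera_info takes no time and is no camera call.
- ticket.close_job(): hands the job in, once; it reports no verdict.
The state is a dict: "clock": time; "q": joint angles; "qd": joint speeds; "joint_torque": joint torques, N m; "tool_pos": TCP position; "orientation": TCP orientation; "force": force on the tool from outside, world axes, zero at the start; "ft_torque": the same for the moment, N m; "opening": opening from 0.0 (shut) to 1.0 (fully open).
Only numpy, scipy, OpenCV 4.12 (cv2) and the standard library are available. Lean on these libraries where they do the work, as an engineer would, in place of code of your own. Each camera call takes 0.05 s, during which the arm holds its last target.

### The job

Put the steel canister set back together as one tower in the middle of the square cork mat: first the large tin, then the medium tin with its foot in the large tin's mouth, then the small tin in the medium one's, and last the wooden knob lid to close the small tin. Everything should sit upright and fully home. Leave the food can, jam jar, pepper mill and beaker standing where they are.

Things in the scene. Friction and masses are not known exactly. Their poses are not given: they have to be found in the camera images.
- cork_mat: the square cork mat where the tower goes, 110 x 110 mm, 6 mm thick, fixed to the worktop; origin at the centre of its underside (worktop height), so its top is at z = 6 mm; z up
- tin_l: large round steel tin, standing mouth up: 66 mm diameter, straight-sided up to 44 mm, then a shoulder to a neck of 54 mm outer diameter; 58 mm high, flat underside, wall 3 mm, mouth 48 mm inside, empty down to 5 mm above its underside; 0.11 to 0.22 kg. Origin: centre of its underside, z up
- tin_m: medium steel tin, standing mouth up: tapered foot 8 mm high (34 mm wide at the bottom, 42 at its top); body 56 mm diameter, straight from 8 to 40 mm, shoulder, neck 45 mm outside; 52 mm high, mouth 39 mm inside, empty to 13 mm; 0.08 to 0.17 kg. Origin: centre of the foot's underside, z up. Seated when 50 mm above tin_l's origin, body resting on its rim
- tin_s: small steel tin, standing mouth up: tapered foot 8 mm high (25 mm wide at the bottom, 33 at its top); body 46 mm diameter, straight from 8 to 36 mm, shoulder, neck 37 mm outside; 46 mm high, mouth 31 mm inside, empty to 13 mm; 0.06 to 0.13 kg. Origin: centre of the foot's underside, z up. Seated when 44 mm above tin_m's origin, body resting on its rim
- lid: wooden lid, knob up: tapered plug 6 mm high (21 mm wide at the bottom, 26 at its top), disc 40 mm diameter from 6 to 12 mm, round knob 20 mm diameter from 12 to 34 mm (16 at its root, 12 mm, widening to 20 at 18 mm); 0.03 to 0.06 kg. Origin: centre of the plug's underside, z up. Seated when 40 mm above tin_s's origin, disc resting on its rim
- food_can: bystander: closed metal food can with a paper label, 66 mm diameter, 100 mm high, loose; origin at the centre of its underside
- jam_jar: bystander: full jam jar with a red cap, 64 mm diameter, 85 mm high, loose; origin at the centre of its underside
- pepper_mill: bystander: turned dark wooden pepper mill, 52 mm diameter at the foot, 112 mm high, loose; origin at the centre of its underside
- beaker: bystander: blue ceramic beaker without handle, 72 mm diameter at the rim, 80 mm high, loose; origin at the centre of its underside
There are look-alikes about, which are no part of the job. Leave any green or yellow look-alike of the lid alone.

How it is judged:
By the outcome, as a careful person would: the job done as asked, in the order asked, and still so for the second after the job is handed in, with the robot touching nothing.
It also fails if it takes over 128 s, if anything falls off the work surface, if the arm or the gripper's body presses on something with over 40 N, if the wrist force passes 120 N, or if a joint passes its speed limit or range.

## Working session

There is one attempt and no reset: what is moved stays moved. The work goes in short steps, Python scripts to look and compute and a tool call to move; the robot and the scene stay as the last step left them, time stands still between calls to the robot, and variables do not carry over. Pictures are saved under pics/ and viewed, and the job is handed in when it is done.

Besides the shell and the picture viewer there is one more tool, called after "Call:" as name(argument=value, ...) on one line, values as JSON. send_rows: Moves the arm, as the interface text tells. Its arguments: {"type":"object","properties":{"translation":{"type":"array"},"roll":{"type":"array"},"gripper":{"type":"number"},"force":{"type":"number"}},"required":["translation","roll"]}

```bash
mkdir -p pics; ls; python3 - <<'E'
from station import readout, optics
import cv2
for n in("side","top"):
    cv2.imwrite(f"pics/{n}0.png",optics.read_camera(n)); print(n,optics.camera_info(n))
print(readout.observe())
E
```

```text
pics
side {'fx': 441.97720011644, 'fy': 441.97720011644, 'cx': 315.4430069978181, 'cy': 243.74803769813755, 'k1': -0.006253880751230303, 'R': array([[-0.99596241, -0.08702288,  0.02204293],
       [-0.06848195,  0.57774533, -0.81333914],
       [ 0.05804391, -0.81156476, -0.58137213]]), 't': array([0.49112499, 0.07499196, 0.99064649])}
top {'fx': 473.35894019803465, 'fy': 473.35894019803465, 'cx': 317.57138542189745, 'cy': 239.36406259780733, 'k1': 0.012078045678425521, 'R': array([[ 0.01246181, -0.99975914,  0.01806544],
       [-0.99401891, -0.01434652, -0.1082616 ],
       [ 0.1084947 , -0.01660826, -0.99395828]]), 't': array([-0.00238235,  0.52586207,  1.02650675])}
{'clock': 0.1, 'q': array([-1.53107148e+00,  1.58993254e-01,  1.59807350e+00, -1.68470547e-05,
        1.38619660e+00, -2.10095693e-01]), 'qd': array([ 0.0005818 , -0.00269599, -0.00454873, -0.00032577,  0.00151088,
       -0.00045815]), 'joint_torque': array([ 7.11750999e-05, -3.86502028e+01, -3.22961533e+01,  7.02751614e-02,
        3.38499947e-02, -4.18332752e-05]), 'tool_pos': array([ 0.14211303, -0.55662264,  0.23272972]), 'orientation': array([-3.13995524e+00, -3.32237842e-04,  2.49823379e-01]), 'force': array([ 0.11044325, -0.611463  , -0.28588387]), 'ft_torque': array([ 0.0037261 , -0.00141577,  0.05542688]), 'opening': 1.0004425226412004}
```

View pics/side0.png

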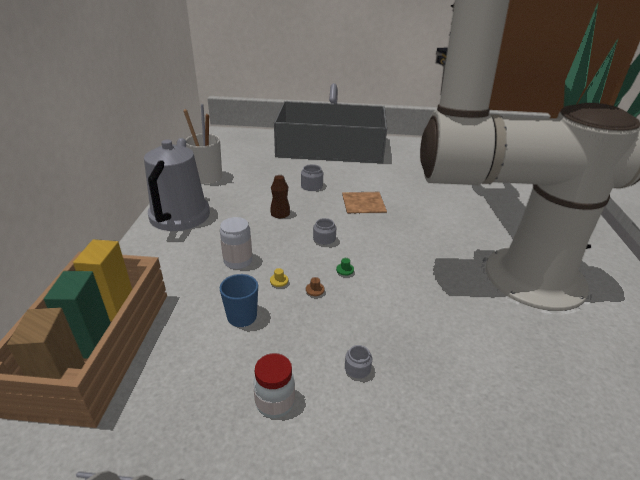

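View pics/top0.png

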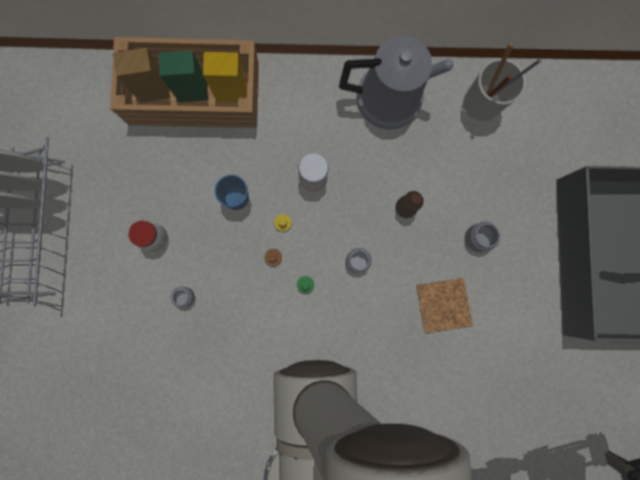

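Side view: tins at (312,177), (324,232), (358,361), mat (364,202), lids: yellow (279,278), brown (315,286), green (345,266). Top view: tins (483,237) large, (358,262) medium, (182,297) small; brown lid (273,257), mat (444,305). The task lid is the brown/wooden one. I'll enlarge to confirm and measure.

```bash
cat > h.py <<'E'
import numpy as np, cv2
from station import readout, optics
INF={n:optics.camera_info(n) for n in("side","top")}
def proj(n,X):
    i=INF[n]; X=np.atleast_2d(X); c=X@np.array(i["R"]).T+i["t"]; s=c[:,:2]/c[:,2:]
    r2=(s**2).sum(1,keepdims=True); s=s*(1+i["k1"]*r2)
    return s*[i["fx"],i["fy"]]+[i["cx"],i["cy"]]
def ray(n,uv,z):
    i=INF[n]; d=(np.array(uv,float)-[i["cx"],i["cy"]])/[i["fx"],i["fy"]]; s=d.copy()
    for _ in range(10): s=d/(1+i["k1"]*(s@s))
    R=np.array(i["R"]); o=-R.T@i["t"]; v=R.T@np.array([s[0],s[1],1]); return o+v*(z-o[2])/v[2]
def circ(x,y,z,r,n=72):
    a=np.linspace(0,2*np.pi,n); return np.c_[x+r*np.cos(a),y+r*np.sin(a),0*a+z]
def crop(img,n,c,w,k,draws=()):
    x0,y0=int(c[0]-w/2),int(c[1]-w/2)
    o=cv2.resize(img[max(y0,0):y0+w,max(x0,0):x0+w],None,fx=k,fy=k,interpolation=cv2.INTER_CUBIC)
    for P,col in draws:
        p=((proj(n,P)-[x0,y0]+.5)*k).astype(np.int32); cv2.polylines(o,[p],False,col,1,cv2.LINE_AA)
    return o
E
cat > fit.py <<'E'
from h import *
E
python3 - <<'E'
from h import *
for nm,uv,z in [("L",(484,237),.058),("M",(359,262),.052),("S",(182,297),.046),("lid",(272,257),.03),("mat",(444,305),.006)]:
    print(nm,ray("top",uv,z).round(4))
for nm,uv,z in [("L",(313,170),.058),("M",(324,225),.052),("S",(358,353),.046),("lid",(315,281),.034),("mat",(364,202),.006)]:
    print(nm,ray("side",uv,z).round(4))
t=cv2.imread("pics/top0.png");s=cv2.imread("pics/side0.png")
a=[crop(t,"top",c,50,5) for c in[(483,237),(358,262),(182,297)]]
b=[crop(s,"side",c,50,5) for c in[(312,177),(324,232),(358,361)]]
cv2.imwrite("pics/c1.png",np.vstack([np.hstack(a),np.hstack(b)]))
a=[crop(t,"top",c,w,k) for c,w,k in[((280,255),80,5),((444,305),80,5)]]
cv2.imwrite("pics/c2.png",np.hstack(a))
E
```

```text
L [ 0.533  -0.3573  0.058 ]
M [ 0.4752 -0.0855  0.052 ]
S [0.3951 0.2949 0.046 ]
lid [0.485  0.1051 0.03  ]
mat [ 0.3838 -0.2822  0.006 ]
L [ 0.5323 -0.3532  0.058 ]
M [ 0.4806 -0.0768  0.052 ]
S [0.396  0.3001 0.046 ]
lid [0.4853 0.1085 0.034 ]
mat [ 0.3813 -0.2781  0.006 ]
```

View pics/c1.png

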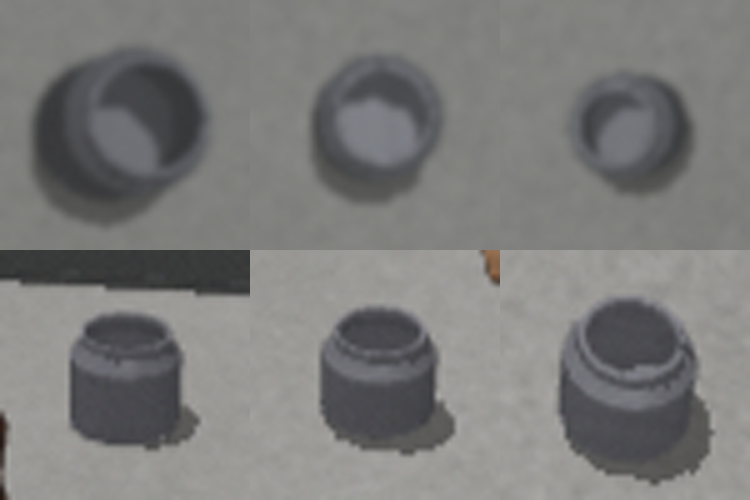

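View pics/c2.png

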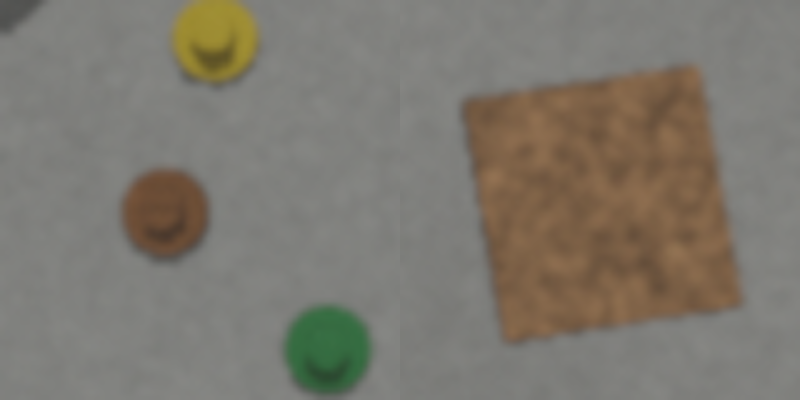

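Confirmed: brown wooden lid at top (273,257), with yellow (283,223) and green (306,285) look-alikes left alone. Fitting silhouettes with colour masks.

```bash
cat > fit.py <<'E'
from h import *
from scipy.optimize import minimize
PROF={"L":[(0,33),(44,33),(58,27)],"M":[(0,17),(8,21),(8,28),(40,28),(52,22.5)],"S":[(0,12.5),(8,16.5),(8,23),(36,23),(46,18.5)],
"lid":[(0,10.5),(6,13),(6,20),(12,20),(18,10),(34,10)]}
def mask(img,kind):
    f=cv2.GaussianBlur(img,(3,3),0).astype(int); d=f[...,0]-f[...,2]
    return (d>8) if kind in "LMS" else (d<-25)
def sil(n,kind,x,y,z0,x0,y0,w,k=8):
    m=np.zeros((w*k,w*k),np.uint8)
    pr=PROF[kind]
    for (za,ra),(zb,rb) in zip(pr[:-1],pr[1:]):
        P=np.vstack([circ(x,y,z0+za/1e3,ra/1e3,48),circ(x,y,z0+zb/1e3,rb/1e3,48)])
        p=((proj(n,P)-[x0,y0]+.5)*k).astype(np.float32)
        cv2.fillPoly(m,[cv2.convexHull(p).astype(np.int32)],255)
    return cv2.resize(m,(w,w),interpolation=cv2.INTER_AREA)/255.
def fit(img,n,kind,x,y,z0=0.,w=44):
    c=proj(n,[x,y,z0+.025])[0]; x0,y0=int(c[0]-w/2),int(c[1]-w/2)
    M=mask(img,kind)[y0:y0+w,x0:x0+w].astype(np.uint8)
    nl,lab,st,_=cv2.connectedComponentsWithStats(M)
    if nl>1: M=(lab==1+np.argmax(st[1:,4])).astype(np.uint8)
    M=cv2.morphologyEx(M,cv2.MORPH_CLOSE,np.ones((5,5),np.uint8))
    f=lambda p:np.abs(sil(n,kind,p[0]/1e3,p[1]/1e3,z0,x0,y0,w)-M).sum()
    best=min((minimize(f,np.array([x,y])*1e3+d,method="Nelder-Mead",options=dict(initial_simplex=np.array([x,y])*1e3+d+np.array([[0,0],[4,0],[0,4]]),xatol=.1)) for d in([0,0],[4,4],[-4,-4])),key=lambda r:r.fun)
    return best.x/1e3,best.fun,M.sum()
E
python3 - <<'E'
from fit import *
im={n:cv2.imread(f"pics/{n}0.png") for n in("top","side")}
G={"L":(.533,-.355),"M":(.477,-.082),"S":(.395,.297),"lid":(.485,.106)}
for k,g in G.items():
    for n in im:
        p,e,a=fit(im[n],n,k,*g,w=52); print(k,n,p.round(4),round(e,1),a)
for n,c in(("top",(444,305)),("side",(364,202))):
    m=mask(im[n],"mat").astype(np.uint8); nl,lab,st,ce=cv2.connectedComponentsWithStats(m); l=lab[c[1],c[0]]
    q=cv2.findContours((lab==l).astype(np.uint8),0,1)[0][0]
    P=np.array([ray(n,p[0],.006)[:2] for p in q],np.float32); r=cv2.minAreaRect(P*1000); print("mat",n,r)
E
```

```text
L top [ 0.5022 -0.249 ] 0.0 0
L side [ 0.6936 -0.5472] 0.0 0
M top [ 0.393  -0.0515] 7.0 7
M side [ 0.5504 -0.273 ] 0.0 0
S top [0.4689 0.2055] 0.0 0
S side [0.4662 0.195 ] 0.0 0
lid top [0.4867 0.1055] 26.9 227
lid side [0.4856 0.1029] 23.8 254
mat top ((383.75067138671875, -282.3446044921875), (109.526611328125, 109.75215148925781), 9.348018646240234)
mat side ((382.8617858886719, -279.8318786621094), (113.66458892822266, 111.03179168701172), 7.29997444152832)
```

```bash
python3 - <<'E'
from fit import *
im={n:cv2.imread(f"pics/{n}0.png") for n in("top","side")}
print(im["side"][228:240:3,310:340:4].tolist()); print(im["top"][262,338:380:4].tolist())
E
```

```text
[[[152, 155, 157], [119, 112, 112], [109, 102, 102], [97, 91, 91], [86, 82, 82], [76, 70, 70], [92, 87, 88], [155, 158, 159]], [[150, 153, 154], [80, 76, 77], [121, 114, 114], [120, 113, 112], [119, 113, 113], [105, 98, 98], [76, 71, 72], [151, 152, 155]], [[153, 155, 156], [84, 79, 79], [82, 77, 78], [81, 78, 78], [84, 79, 79], [76, 71, 72], [73, 68, 69], [158, 160, 162]], [[154, 157, 157], [83, 79, 78], [78, 74, 74], [79, 75, 75], [78, 72, 73], [74, 70, 70], [71, 66, 66], [151, 154, 155]]]
[[127, 130, 129], [131, 135, 134], [76, 74, 74], [111, 105, 104], [135, 128, 127], [135, 129, 128], [132, 126, 124], [99, 95, 94], [95, 93, 92], [126, 129, 129], [126, 129, 129]]
```

Separable as b−g>1.

```bash
sed -i 's/return (d>8) if kind in "LMS"/return (f[...,0]-f[...,1]>0) if kind in "LMS"/' fit.py
python3 - <<'E'
from fit import *
im={n:cv2.imread(f"pics/{n}0.png") for n in("top","side")}
G={"L":(.533,-.355),"M":(.477,-.082),"S":(.395,.297),"lid":(.485,.106)}
row=[]
for k,g in G.items():
    for n in im:
        p,e,a=fit(im[n],n,k,*g,w=52); print(k,n,p.round(4),round(e,1),a)
        c=proj(n,[*p,.025])[0]
        row.append(crop(im[n],n,c,50,4,[(circ(*p,z/1e3,r/1e3),(0,0,255)) for z,r in PROF[k]]))
cv2.imwrite("pics/f1.png",np.vstack([np.hstack(row[::2]),np.hstack(row[1::2])]))
E
```

```text
L top [ 0.5382 -0.3661] 73.3 820
L side [ 0.5373 -0.3684] 18.4 539
M top [ 0.4809 -0.0867] 42.2 500
M side [ 0.4803 -0.0875] 18.9 540
S top [0.3951 0.301 ] 39.5 386
S side [0.3943 0.2996] 24.1 777
lid top [0.4867 0.1055] 26.9 227
lid side [0.4856 0.1029] 23.8 254
```

View pics/f1.png

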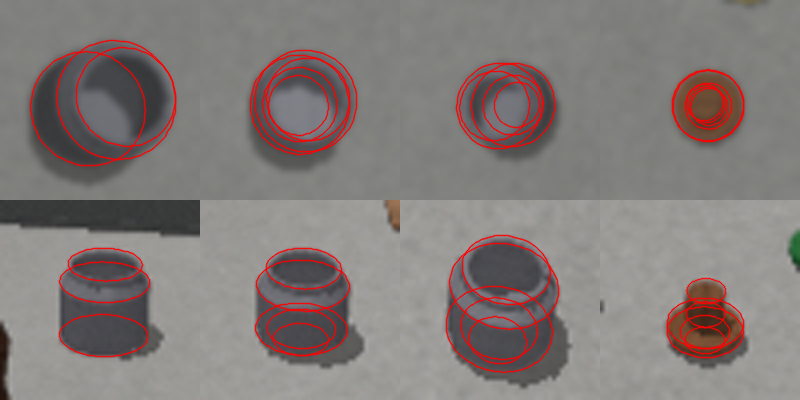

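```bash
python3 - <<'E'
from fit import *
im={n:cv2.imread(f"pics/{n}0.png") for n in("top","side")}
G={"L":(.5375,-.367),"M":(.4805,-.087),"S":(.3945,.300)}
rows=[]
for n in im:
  r=[]
  for k,p in G.items():
    c=proj(n,[*p,.025])[0]; i=np.clip(im[n].astype(float)*1.6-60*(n=="top"),0,255).astype(np.uint8)
    a,b=PROF[k][-2:]
    r.append(crop(i,n,c,42,6,[(circ(*p,a[0]/1e3,a[1]/1e3),(0,0,255)),(circ(*p,b[0]/1e3,b[1]/1e3),(0,255,0))]))
  rows.append(np.hstack(r))
cv2.imwrite("pics/f2.png",np.vstack(rows))
E
```

```text
(no output)
```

View pics/f2.png

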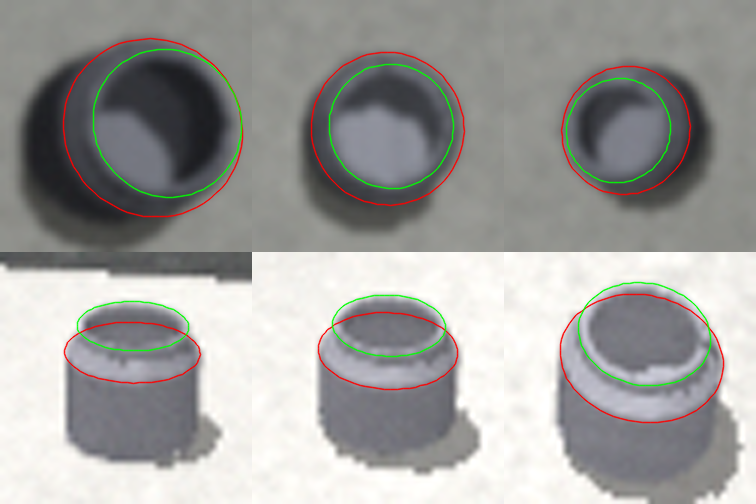

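```bash
python3 - <<'E'
from h import *
for nm,uv,z in [("mill",(405,210),.03),("can",(313,165),.1),("jar",(143,233),.085),("beaker",(232,188),.08),("sink",(560,180),.1),("sink",(565,335),.1),("green",(306,285),.02),("yellow",(283,223),.02)]: print(nm,ray("top",uv,z).round(3))
E
```

```text
mill [ 0.595 -0.191  0.03 ]
can [0.676 0.018 0.1  ]
jar [0.528 0.371 0.085]
beaker [0.628 0.19  0.08 ]
sink [ 0.652 -0.506  0.1  ]
sink [ 0.329 -0.502  0.1  ]
green [0.424 0.029 0.02 ]
yellow [0.563 0.083 0.02 ]
```

Call:
send_rows(translation=[[2, 1, 0], [5, 2.4, 0], [8.5, 4.1, 0], [12, 5.8, 0], [15.5, 7.5, 0], [19, 9.2, 0], [22, 10.6, 0], [24, 11.6, 0]], roll=[-0.03, -0.06, -0.09, -0.12, -0.15, -0.18, -0.22, -0.25], gripper=9.19)

```text
clock: 0.77
tool_pos: [0.3846, -0.4391, 0.2331]
orientation: [-3.14, -0.0, 0.0]
force: [-0.1, 0.3, -0.0]
opening: 1.0
```

Call:
send_rows(translation=[[1.5, 0.7, 0], [4, 1.9, -1], [7, 3.3, -3], [10, 4.7, -5], [12.5, 5.9, -7], [14.2, 6.7, -9], [15.2, 7.2, -10], [15.2, 7.2, -10]], roll=[0, 0, 0, 0, 0, 0, 0, 0])

```text
clock: 1.43
tool_pos: [0.534, -0.3664, 0.1299]
orientation: [-3.137, 0.004, 0.002]
force: [0.4, 1.3, 0.3]
opening: 0.996
```

```bash
python3 - <<'E'
from h import *
s=optics.read_camera("side"); t=optics.read_camera("top"); print(readout.observe()["tool_pos"])
cv2.imwrite("pics/a1.png",np.hstack([crop(s,"side",(312,170),80,5),crop(t,"top",(483,237),80,5)]))
E
```

```text
[ 0.53365992 -0.3694783   0.13373727]
```

View pics/a1.png

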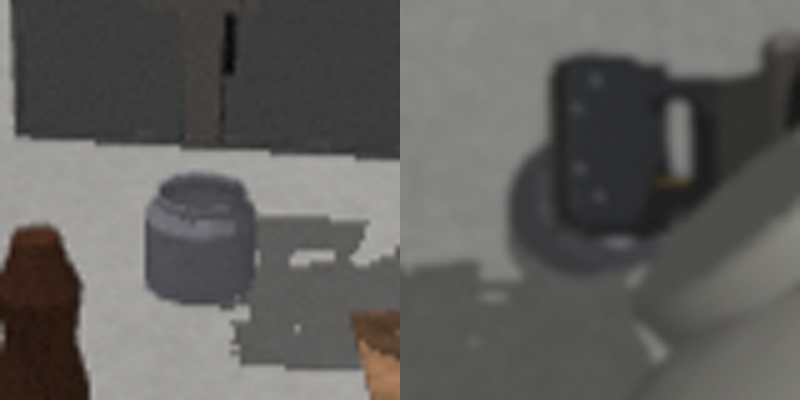

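Call:
send_rows(translation=[[0.3, 0.2, -1], [0.3, 0.2, -2.5], [0.3, 0.2, -4.5], [0.3, 0.2, -6.5], [0.3, 0.2, -8.5], [0.3, 0.2, -10], [0.3, 0.2, -10.6], [0.3, 0.2, -10.6]], roll=[0, 0, 0, 0, 0, 0, 0, 0])

```text
clock: 2.2
tool_pos: [0.536, -0.367, 0.0263]
orientation: [-3.14, 0.002, -0.001]
force: [0.0, 0.4, 0.4]
opening: 0.999
```

Call:
send_rows(translation=[[0, 0, 0], [0, 0, 0], [0, 0, 0], [0, 0, 0], [0, 0, 0], [0, 0, 0], [0, 0, 0], [0, 0, 0]], roll=[0, 0, 0, 0, 0, 0, 0, 0], gripper=5.5, force=20)

```text
clock: 2.87
tool_pos: [0.5377, -0.3675, 0.0287]
orientation: [3.141, -0.001, -0.0]
force: [0.1, 2.8, 5.3]
opening: 0.699
```

Call:
send_rows(translation=[[0, 0, 0], [0, 0, 0.5], [0, 0, 1], [0, 0, 2], [0, 0, 4], [0, 0, 6], [0, 0, 8], [0, 0, 8]], roll=[0, 0, 0, 0, 0, 0, 0, 0])

```text
clock: 3.53
tool_pos: [0.5394, -0.3694, 0.1132]
orientation: [3.135, -0.006, -0.0]
force: [0.2, -0.5, -0.2]
opening: 0.696
```

```bash
python3 - <<'E'
from h import *
s=optics.read_camera("side"); t=optics.read_camera("top"); o=readout.observe(); print(o["tool_pos"],o["opening"],o["force"])
cv2.imwrite("pics/a2.png",np.hstack([crop(s,"side",(312,150),80,5),crop(t,"top",(483,237),80,5)]))
E
```

```text
[ 0.53748348 -0.36759701  0.10843442] 0.7008372362534209 [-0.08256703  0.56321599 -1.13401764]
```

View pics/a2.png

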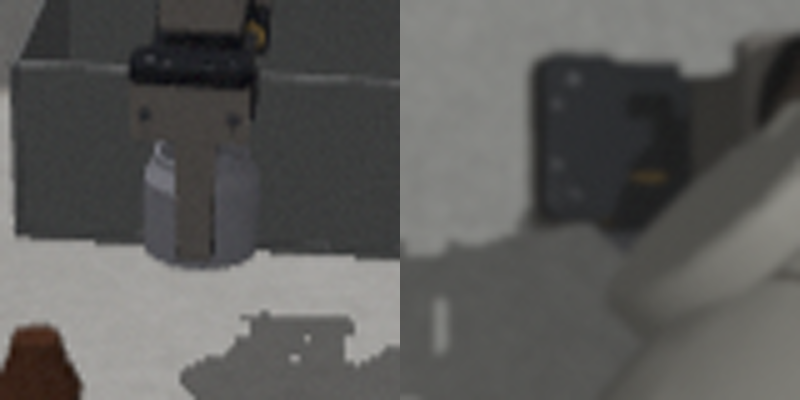

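```bash
python3 - <<'E'
from h import *
for x in(.5335,.5375):
  p=proj("side",circ(x,-.3675,.0805+.025,.033)); print(x,p[:,0].min(),p[:,0].max())
  p=proj("side",circ(x,-.3675,.0805,.033)); print(p[:,1].max())
  print(proj("side",[x,-.367,.055])[0])
t=cv2.imread("pics/side0.png")
# row edges of tin now
s=optics.read_camera("side"); print([(j,s[165,j].tolist()) for j in range(297,328)])
E
```

```text
0.5335 301.7783616129464 324.94453427558653
165.69058389475558
[313.01598487 168.81851811]
0.5375 300.3819685996195 323.5435326740853
165.60806341601673
[311.64930933 168.73807509]
[(297, [158, 162, 163]), (298, [158, 161, 162]), (299, [156, 159, 160]), (300, [156, 159, 161]), (301, [156, 159, 160]), (302, [154, 157, 159]), (303, [155, 159, 160]), (304, [156, 158, 160]), (305, [149, 152, 153]), (306, [143, 145, 148]), (307, [141, 143, 144]), (308, [124, 125, 126]), (309, [110, 109, 110]), (310, [109, 108, 107]), (311, [94, 91, 90]), (312, [96, 92, 92]), (313, [96, 91, 92]), (314, [95, 92, 92]), (315, [107, 106, 106]), (316, [108, 106, 107]), (317, [107, 107, 107]), (318, [142, 144, 146]), (319, [144, 146, 146]), (320, [150, 152, 152]), (321, [159, 163, 164]), (322, [159, 161, 162]), (323, [158, 161, 163]), (324, [161, 163, 164]), (325, [160, 163, 164]), (326, [157, 159, 161]), (327, [158, 161, 162])]
```

Call:
send_rows(translation=[[-1, 0.6, 0], [-3.2, 1.8, 0], [-5.8, 3.2, 0], [-8.6, 4.8, 0], [-11.4, 6.4, 0], [-13.6, 7.6, 0], [-15, 8.4, 0], [-15.35, 8.6, 0]], roll=[0, 0, 0, 0, 0, 0, 0, 0])

```text
clock: 4.35
tool_pos: [0.3808, -0.2785, 0.1053]
orientation: [-3.137, 0.004, -0.001]
force: [-0.3, -0.2, -1.1]
opening: 0.695
```

Call:
send_rows(translation=[[0, 0, -0.5], [0, 0, -2], [0, 0, -3.5], [0, 0, -5], [0, 0, -6], [0, 0, -6.6], [0, 0, -7], [0, 0, -7.1]], roll=[0, 0, 0, 0, 0, 0, 0, 0])

```text
clock: 5.02
tool_pos: [0.3837, -0.2811, 0.036]
orientation: [-3.141, 0.0, -0.0]
force: [0.8, 0.2, -0.4]
opening: 0.697
```

Call:
send_rows(translation=[[0, 0, 0], [0, 0, -0.1], [0, 0, -0.2], [0, 0, -0.3], [0, 0, -0.35], [0, 0, -0.35], [0, 0, -0.35], [0, 0, -0.35]], roll=[0, 0, 0, 0, 0, 0, 0, 0])

```text
clock: 5.68
tool_pos: [0.3841, -0.2817, 0.0346]
orientation: [3.141, -0.001, -0.0]
force: [-2.9, 3.1, 9.7]
opening: 0.694
```

```bash
python3 - <<'E'
from h import *
s=optics.read_camera("side"); t=optics.read_camera("top"); o=readout.observe(); print(o["tool_pos"],o["opening"],o["force"])
cv2.imwrite("pics/a3.png",np.hstack([crop(s,"side",(364,190),80,5),crop(t,"top",(444,305),80,5)]))
E
```

```text
[ 0.38408615 -0.28170963  0.0346664 ] 0.7018859547341428 [-3.80556169  3.33263538 10.52682566]
```

View pics/a3.png

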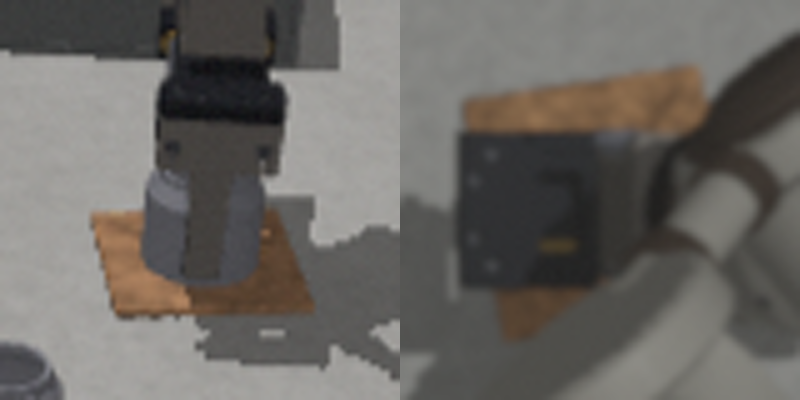

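Large tin touches the mat (10 N), centred in side view. Release and retreat.

Call:
send_rows(translation=[[0, 0, 0.05], [0, 0, 0.05], [0, 0, 0.05], [0, 0, 0.05], [0, 0, 0.05], [0, 0, 0.05], [0, 0, 0.05], [0, 0, 0.05]], roll=[0, 0, 0, 0, 0, 0, 0, 0], gripper=9.19)

```text
clock: 6.45
tool_pos: [0.3836, -0.2811, 0.0335]
orientation: [-3.141, 0.0, -0.0]
force: [0.9, -0.3, -0.1]
opening: 1.0
```

Call:
send_rows(translation=[[0, 0, 0.5], [0, 0, 2], [0, 0, 4], [0, 0, 6.5], [0, 0, 9], [0, 0, 11], [0, 0, 12.5], [0, 0, 12.5]], roll=[0, 0, 0, 0, 0, 0, 0, 0])

```text
clock: 7.12
tool_pos: [0.3852, -0.283, 0.1626]
orientation: [3.136, -0.005, -0.0]
force: [0.7, -0.2, 0.3]
opening: 0.996
```

Call:
send_rows(translation=[[0.7, 1.4, 0], [2, 4, 0], [3.6, 7.3, 0], [5.3, 10.7, 0], [7, 14, 0], [8.5, 17, 0], [9.4, 18.9, 0], [9.65, 19.4, 0]], roll=[0, 0, 0, 0, 0, 0, 0, 0])

```text
clock: 7.78
tool_pos: [0.4803, -0.0841, 0.1575]
orientation: [-3.14, 0.001, 0.003]
force: [-0.9, 0.5, -0.9]
opening: 0.999
```

```bash
python3 - <<'E'
from fit import *
im={n:optics.read_camera(n) for n in("side","top")}; o=readout.observe(); print(o["tool_pos"])
for n in im:
  cv2.imwrite(f"pics/{n}4.png",im[n])
  for k,g,z in(("L",(.3835,-.281),.006),("M",(.480,-.087),0)):
    try:
      p,e,a=fit(im[n],n,k,*g,z0=z,w=52);print(k,n,p.round(4),round(e,1),a)
    except Exception as ex: print(ex)
P=[(circ(.3835,-.281,.006,.033),(0,0,255)),(circ(.3835,-.281,.064,.027),(0,255,0))]
cv2.imwrite("pics/a4.png",np.hstack([crop(im["side"],"side",(364,190),80,5,P),crop(im["top"],"top",(444,305),80,5,P)]))
E
```

```text
[ 0.47980406 -0.08630347  0.15769461]
L side [ 0.3833 -0.2877] 47.2 575
M side [ 0.4802 -0.0876] 21.1 539
L top [ 0.3848 -0.28  ] 164.5 722
M top [0.4492 0.019 ] 103.0 103
```

View pics/a4.png

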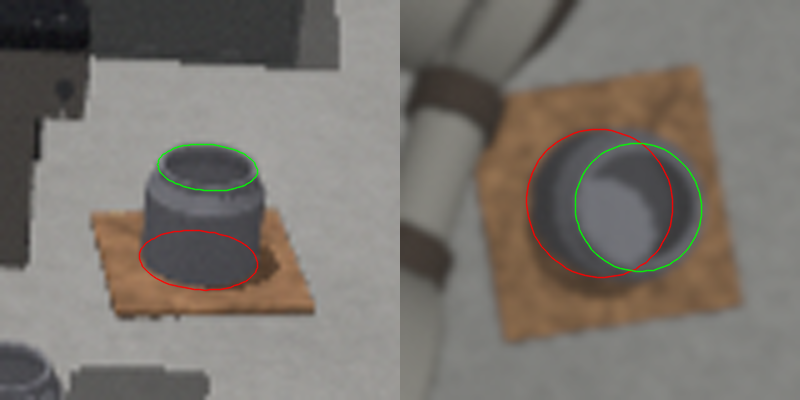

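Large tin stands upright, centred on the mat (within ~1.5 mm). Now the medium tin.

Call:
send_rows(translation=[[0, -0.05, -1], [0, -0.05, -3], [0, -0.05, -5.5], [0, -0.05, -8], [0, -0.05, -10.5], [0, -0.05, -12.3], [0, -0.05, -13], [0, -0.05, -13]], roll=[0, 0, 0, 0, 0, 0, 0, 0])

```text
clock: 8.55
tool_pos: [0.4779, -0.088, 0.0263]
orientation: [-3.14, 0.004, -0.002]
force: [1.1, 0.6, 0.7]
opening: 0.999
```

Call:
send_rows(translation=[[0, 0, 0], [0, 0, 0], [0, 0, 0], [0, 0, 0], [0, 0, 0], [0, 0, 0], [0, 0, 0], [0, 0, 0]], roll=[0, 0, 0, 0, 0, 0, 0, 0], gripper=4.5, force=20)

```text
clock: 9.22
tool_pos: [0.4806, -0.0877, 0.0292]
orientation: [3.141, -0.001, -0.0]
force: [-0.5, 0.9, 5.8]
opening: 0.596
```

Call:
send_rows(translation=[[0, 0, 0], [0, 0, 0.5], [0, 0, 2], [0, 0, 4], [0, 0, 7], [0, 0, 10], [0, 0, 12], [0, 0, 12]], roll=[0, 0, 0, 0, 0, 0, 0, 0])

```text
clock: 9.88
tool_pos: [0.4829, -0.0889, 0.1532]
orientation: [3.138, -0.008, -0.0]
force: [-0.4, -0.7, -0.8]
opening: 0.596
```

Call:
send_rows(translation=[[-0.7, -1.4, 0], [-2, -4, 0], [-3.6, -7.3, 0], [-5.3, -10.7, 0], [-7, -14, 0], [-8.5, -17, 0], [-9.4, -18.9, 0], [-9.65, -19.35, 0]], roll=[0, 0, 0, 0, 0, 0, 0, 0])

```text
clock: 10.55
tool_pos: [0.3815, -0.2833, 0.1471]
orientation: [-3.141, 0.002, -0.004]
force: [0.2, 0.1, -2.0]
opening: 0.599
```

```bash
python3 - <<'E'
from h import *
s=optics.read_camera("side"); t=optics.read_camera("top"); o=readout.observe(); print(o["tool_pos"],o["opening"],o["force"])
cv2.imwrite("pics/a5.png",np.hstack([crop(s,"side",(364,170),100,4),crop(t,"top",(444,305),100,4)]))
E
```

```text
[ 0.38270967 -0.28101182  0.14722127] 0.594223063092201 [ 0.70927026 -0.18175866 -1.63590752]
```

View pics/a5.png

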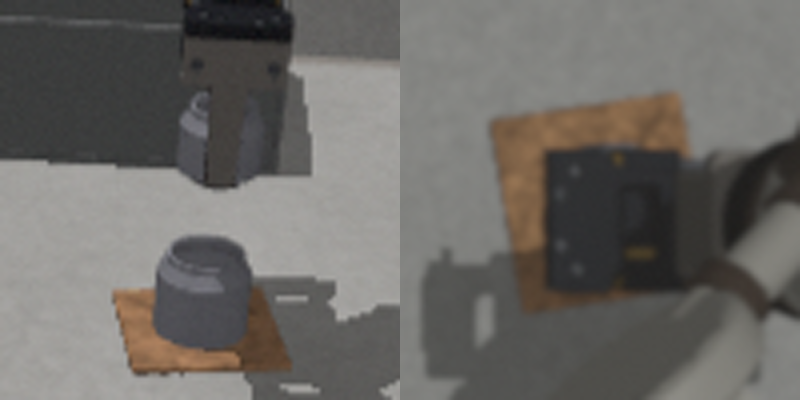

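```bash
python3 - <<'E'
from h import *
for x in(.380,.3835):
  p=proj("side",circ(x,-.281,.150-.030+.02,.028)); print(x,p[:,0].min(),p[:,0].max())
s=optics.read_camera("side")
r=int(proj("side",[.3835,-.253,.135])[0][1]); print(r,[(j,(s[r,j].astype(int)).tolist()) for j in list(range(355,364))+list(range(376,386))])
for x in(.380,.3835):
  p=proj("side",circ(x,-.281,.006+.025,.033)); print(x,p[:,0].min(),p[:,0].max())
r=int(proj("side",[.3835,-.248,.025])[0][1]); print(r,[(j,(s[r,j].astype(int)).tolist()) for j in list(range(349,356))+list(range(373,381))])
E
```

```text
0.38 358.1861914720887 379.59186701679437
0.3835 356.8524383107098 378.24972290223826
163 [(355, [158, 161, 162]), (356, [159, 161, 162]), (357, [156, 159, 160]), (358, [126, 127, 128]), (359, [98, 95, 94]), (360, [85, 81, 80]), (361, [83, 78, 78]), (362, [84, 80, 79]), (363, [81, 76, 77]), (376, [75, 71, 69]), (377, [71, 68, 69]), (378, [79, 77, 78]), (379, [79, 79, 80]), (380, [77, 78, 78]), (381, [79, 79, 81]), (382, [74, 73, 73]), (383, [85, 86, 85]), (384, [91, 92, 93]), (385, [89, 90, 92])]
0.38 353.3073273169226 377.2187453865095
0.3835 352.04346148218724 375.9459773308846
201 [(349, [83, 112, 150]), (350, [80, 110, 146]), (351, [81, 109, 144]), (352, [79, 90, 103]), (353, [83, 78, 80]), (354, [86, 80, 80]), (355, [82, 77, 78]), (373, [75, 70, 70]), (374, [74, 70, 71]), (375, [65, 66, 75]), (376, [51, 68, 92]), (377, [51, 69, 93]), (378, [51, 69, 94]), (379, [51, 69, 93]), (380, [51, 69, 93])]
```

Call:
send_rows(translation=[[0.2, 0, -0.5], [0.2, 0, -1.5], [0.2, 0, -2.8], [0.2, 0, -4], [0.2, 0, -5], [0.2, 0, -5.6], [0.2, 0, -6], [0.2, 0, -6.1]], roll=[0, 0, 0, 0, 0, 0, 0, 0])

```text
clock: 11.37
tool_pos: [0.3855, -0.2805, 0.0867]
orientation: [-3.14, 0.001, 0.0]
force: [0.5, -0.8, -2.5]
opening: 0.598
```

Call:
send_rows(translation=[[0, 0, -0.05], [0, 0, -0.15], [0, 0, -0.2], [0, 0, -0.25], [0, 0, -0.3], [0, 0, -0.3], [0, 0, -0.3], [0, 0, -0.3]], roll=[0, 0, 0, 0, 0, 0, 0, 0])

```text
clock: 12.03
tool_pos: [0.3859, -0.2815, 0.0852]
orientation: [3.141, -0.0, -0.0]
force: [-1.3, 1.1, 3.8]
opening: 0.596
```

```bash
python3 - <<'E'
from h import *
s=optics.read_camera("side"); o=readout.observe(); print(o["tool_pos"],o["opening"],o["force"])
cv2.imwrite("pics/a6.png",crop(s,"side",(364,175),80,6))
E
```

```text
[ 0.38584593 -0.28144333  0.08515584] 0.6002253961441367 [-1.42451692  1.02280651  4.63092373]
```

View pics/a6.png

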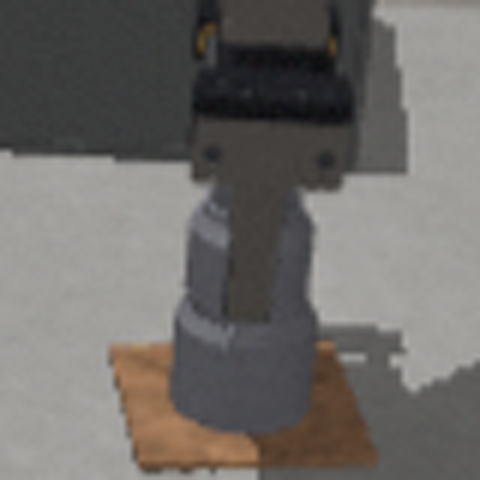

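Call:
send_rows(translation=[[0, 0, 0], [0, 0, 0], [0, 0, 0], [0, 0, 0], [0, 0, 0], [0, 0, 0], [0, 0, 0], [0, 0, 0]], roll=[0, 0, 0, 0, 0, 0, 0, 0], gripper=9.19)

```text
clock: 12.75
tool_pos: [0.3856, -0.2812, 0.0846]
orientation: [-3.142, -0.0, -0.0]
force: [0.6, -0.2, -0.3]
opening: 1.002
```

Call:
send_rows(translation=[[0, 0, 0.5], [0, 0, 2], [0, 0, 4], [0, 0, 6.5], [0, 0, 9], [0, 0, 11], [0, 0, 12], [0, 0, 12]], roll=[0, 0, 0, 0, 0, 0, 0, 0])

```text
clock: 13.42
tool_pos: [0.3867, -0.2824, 0.2074]
orientation: [3.137, -0.003, -0.0]
force: [-0.1, -0.4, 0.1]
opening: 1.003
```

Call:
send_rows(translation=[[0.1, 2, 0], [0.1, 5, 0], [0.2, 8.5, 0], [0.3, 12, 0], [0.4, 15.5, 0], [0.5, 19, 0], [0.6, 22, 0], [0.6, 24, 0]], roll=[0, 0, 0, 0, 0, 0, 0, 0])

```text
clock: 14.08
tool_pos: [0.3905, -0.0384, 0.2029]
orientation: [-3.14, 0.002, 0.001]
force: [1.1, 0.0, -0.6]
opening: 1.0
```

```bash
python3 - <<'E'
from h import *
s=optics.read_camera("side"); t=optics.read_camera("top"); o=readout.observe(); print(o["tool_pos"],o["opening"],o["force"])
x,y=.3838,-.281
P=[(circ(x,y,.006,.033),(0,0,255)),(circ(x,y,.064,.027),(0,255,0)),(circ(x,y,.064,.028),(255,0,0)),(circ(x,y,.108,.0225),(0,255,0))]
cv2.imwrite("pics/a7.png",np.hstack([crop(s,"side",(364,175),66,6,P),crop(t,"top",(444,305),66,6,P)]))
E
```

```text
[ 0.39057817 -0.03855658  0.20296548] 1.002183533006781 [ 0.22618583  0.16176902 -0.16802048]
```

View pics/a7.png

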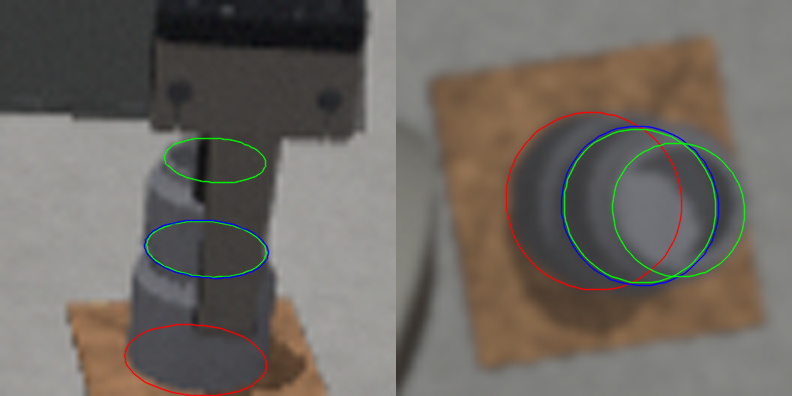

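Call:
send_rows(translation=[[0, 2, 0], [0, 5, 0], [0, 8.5, 0], [0, 12, 0], [0, 15, 0], [0, 18, 0], [0, 20, 0], [0, 21, 0]], roll=[0, 0, 0, 0, 0, 0, 0, 0])

```text
clock: 14.85
tool_pos: [0.3913, 0.1699, 0.2035]
orientation: [3.141, 0.002, 0.001]
force: [-0.0, -0.3, 0.3]
opening: 0.999
```

Call:
send_rows(translation=[[0, 1, -0.5], [0.1, 3, -1.5], [0.2, 5.5, -3], [0.3, 8, -4.5], [0.3, 10.5, -6], [0.3, 12.2, -7], [0.3, 13.1, -7.6], [0.3, 13.1, -7.6]], roll=[0, 0, 0, 0, 0, 0, 0, 0])

```text
clock: 15.52
tool_pos: [0.3939, 0.2996, 0.1265]
orientation: [3.14, 0.003, 0.0]
force: [-0.6, -0.6, -0.6]
opening: 1.002
```

```bash
python3 - <<'E'
from fit import *
s=optics.read_camera("side"); t=optics.read_camera("top"); o=readout.observe(); print(o["tool_pos"],o["opening"],o["force"])
cv2.imwrite("pics/a8.png",np.hstack([crop(s,"side",(358,340),90,4),crop(t,"top",(182,297),90,4)]))
x,y=.3836,-.2815
P=[(circ(x,y,.064,.028),(255,0,0)),(circ(x,y,.108,.0225),(0,255,0))]
cv2.imwrite("pics/a9.png",np.hstack([crop(s,"side",(364,175),66,6,P),crop(t,"top",(444,305),66,6,P)]))
E
```

```text
[0.39496688 0.29887648 0.12844138] 1.0003808440175217 [-0.93552941  0.05432499 -0.46567301]
```

View pics/a8.png

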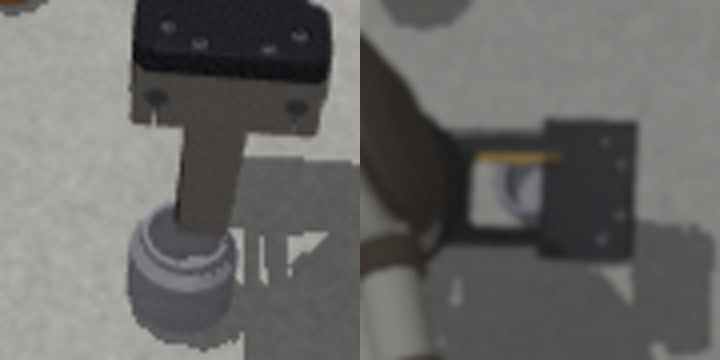

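View pics/a9.png

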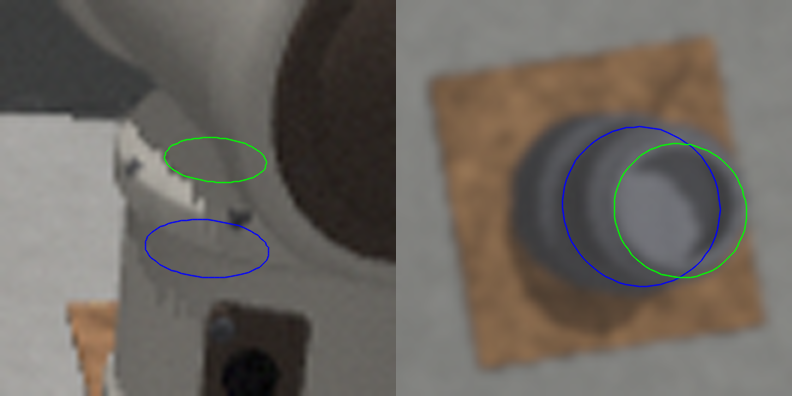

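Call:
send_rows(translation=[[0, 0, -1], [0, 0, -2.5], [0, 0, -4.5], [0, 0, -6.5], [0, 0, -8.3], [0, 0, -9.5], [0, 0, -10], [0, 0, -10]], roll=[0, 0, 0, 0, 0, 0, 0, 0])

```text
clock: 16.28
tool_pos: [0.3941, 0.2988, 0.0276]
orientation: [3.141, 0.002, -0.001]
force: [0.4, -0.6, 0.2]
opening: 1.005
```

Call:
send_rows(translation=[[0, 0, 0], [0, 0, 0], [0, 0, 0], [0, 0, 0], [0, 0, 0], [0, 0, 0], [0, 0, 0], [0, 0, 0]], roll=[0, 0, 0, 0, 0, 0, 0, 0], gripper=3.5, force=20)

```text
clock: 16.95
tool_pos: [0.3947, 0.3, 0.0287]
orientation: [-3.141, -0.0, -0.0]
force: [0.1, -0.4, 1.0]
opening: 0.491
```

Call:
send_rows(translation=[[0, 0, 0], [0, 0, 0.5], [0, 0, 2], [0, 0, 5], [0, 0, 8.5], [0, 0, 12], [0, 0, 15], [0, 0, 17]], roll=[0, 0, 0, 0, 0, 0, 0, 0])

```text
clock: 17.62
tool_pos: [0.3955, 0.3003, 0.2023]
orientation: [-3.14, -0.004, -0.0]
force: [0.1, 0.7, -0.9]
opening: 0.494
```

Call:
send_rows(translation=[[0, -2, 0], [-0.1, -5, 0], [-0.2, -8.5, 0], [-0.3, -12, 0], [-0.4, -15.5, 0], [-0.5, -19, 0], [-0.6, -22.5, 0], [-0.6, -26, 0]], roll=[0, 0, 0, 0, 0, 0, 0, 0])

```text
clock: 18.28
tool_pos: [0.3879, 0.0385, 0.1987]
orientation: [3.142, -0.0, 0.0]
force: [0.9, 0.4, -1.1]
opening: 0.49
```

Call:
send_rows(translation=[[0, -3.5, 0], [0, -8, 0], [0, -12, 0], [0, -16, 0], [0, -20, 0], [0, -24, 0], [0, -27, 0], [0, -29, 0]], roll=[0, 0, 0, 0, 0, 0, 0, 0])

```text
clock: 18.95
tool_pos: [0.3879, -0.2531, 0.1987]
orientation: [3.141, 0.0, -0.003]
force: [-1.2, 0.5, -1.3]
opening: 0.493
```

```bash
python3 - <<'E'
from h import *
s=optics.read_camera("side"); t=optics.read_camera("top"); o=readout.observe(); print(o["tool_pos"],o["opening"],o["force"])
cv2.imwrite("pics/a10.png",np.hstack([crop(s,"side",(364,155),100,4),crop(t,"top",(444,305),100,4)]))
E
```

```text
[ 0.38809137 -0.25280416  0.19868093] 0.4879080621405846 [-0.5716397   0.87506367 -1.14437591]
```

View pics/a10.png

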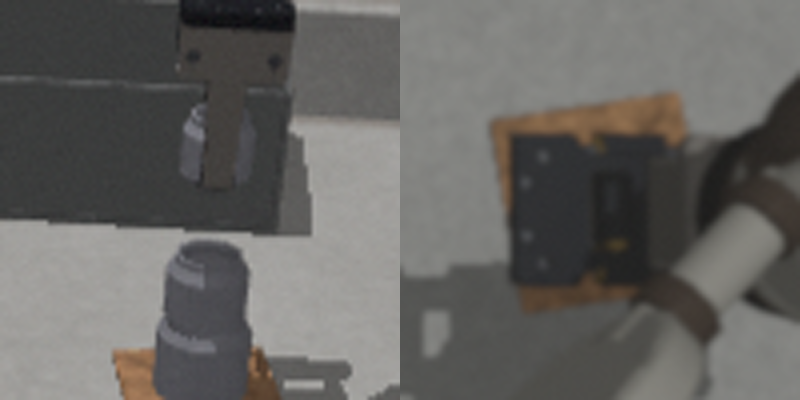

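Call:
send_rows(translation=[[-0.1, -0.5, 0], [-0.2, -1.2, -0.5], [-0.3, -2, -1], [-0.4, -2.6, -2], [-0.4, -3, -3], [-0.4, -3.1, -4], [-0.4, -3.1, -4.8], [-0.4, -3.1, -5]], roll=[0, 0, 0, 0, 0, 0, 0, 0])

```text
clock: 19.72
tool_pos: [0.3837, -0.2799, 0.1462]
orientation: [-3.138, 0.002, -0.0]
force: [0.0, 0.8, -1.7]
opening: 0.493
```

```bash
python3 - <<'E'
from h import *
s=optics.read_camera("side"); o=readout.observe(); print(o["tool_pos"],o["opening"],o["force"])
x,y=.3845,-.281; z=.120
P=[(circ(x,y,.108,.0225),(0,255,0)),(circ(x,y,.064,.028),(0,255,0)),(circ(x,y,z+.008,.023),(0,0,255)),(circ(x,y,z+.036,.023),(0,0,255))]
cv2.imwrite("pics/a11.png",np.hstack([crop(s,"side",(364,155),66,6),crop(s,"side",(364,155),66,6,P)]))
E
```

```text
[ 0.38391253 -0.28001853  0.1467161 ] 0.49033491394419887 [ 0.29562705 -0.29083882 -1.812654  ]
```

View pics/a11.png

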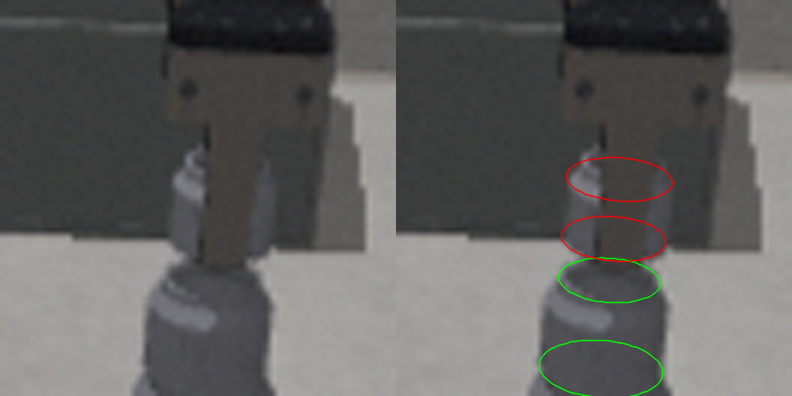

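Call:
send_rows(translation=[[0.1, 0, -0.2], [0.1, 0, -0.5], [0.1, 0, -0.9], [0.1, 0, -1.2], [0.1, 0, -1.5], [0.1, 0, -1.7], [0.1, 0, -1.7], [0.1, 0, -1.7]], roll=[0, 0, 0, 0, 0, 0, 0, 0])

```text
clock: 20.43
tool_pos: [0.3856, -0.2811, 0.1315]
orientation: [-3.141, 0.0, -0.0]
force: [-0.5, -0.7, -0.5]
opening: 0.491
```

Call:
send_rows(translation=[[0, 0, -0.05], [0, 0, -0.15], [0, 0, -0.2], [0, 0, -0.25], [0, 0, -0.3], [0, 0, -0.3], [0, 0, -0.3], [0, 0, -0.3]], roll=[0, 0, 0, 0, 0, 0, 0, 0])

```text
clock: 21.1
tool_pos: [0.3857, -0.2812, 0.1287]
orientation: [3.141, -0.0, -0.0]
force: [-0.1, 0.5, -0.3]
opening: 0.492
```

```bash
python3 - <<'E'
from h import *
s=optics.read_camera("side"); o=readout.observe(); print(o["tool_pos"],o["opening"],o["force"])
cv2.imwrite("pics/a12.png",crop(s,"side",(364,165),80,6))
E
```

```text
[ 0.38567744 -0.28121348  0.12873131] 0.49236954167428726 [-0.558071    0.78733819  0.00192358]
```

View pics/a12.png

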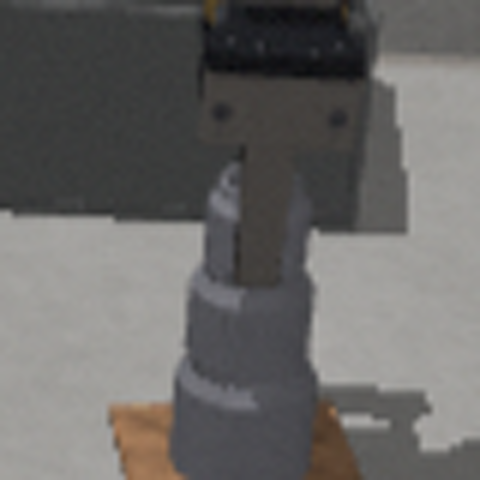

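Call:
send_rows(translation=[[0, 0, -0.05], [0, 0, -0.1], [0, 0, -0.1], [0, 0, -0.1], [0, 0, -0.1], [0, 0, -0.1], [0, 0, -0.1], [0, 0, -0.1]], roll=[0, 0, 0, 0, 0, 0, 0, 0])

```text
clock: 21.82
tool_pos: [0.3859, -0.2813, 0.1287]
orientation: [3.141, -0.0, -0.0]
force: [-2.4, 1.9, 8.2]
opening: 0.492
```

Call:
send_rows(translation=[[0, 0, 0], [0, 0, 0], [0, 0, 0], [0, 0, 0], [0, 0, 0], [0, 0, 0], [0, 0, 0], [0, 0, 0]], roll=[0, 0, 0, 0, 0, 0, 0, 0], gripper=9.19)

```text
clock: 22.48
tool_pos: [0.3856, -0.2811, 0.1275]
orientation: [-3.142, 0.0, -0.0]
force: [0.4, -0.4, 0.1]
opening: 1.0
```

Call:
send_rows(translation=[[0, 0, 0.5], [0, 0, 2], [0, 0, 4], [0, 0, 6.5], [0, 0, 9], [0, 0, 11], [0, 0, 12], [0, 0, 12.1]], roll=[0, 0, 0, 0, 0, 0, 0, 0])

```text
clock: 23.15
tool_pos: [0.3865, -0.2822, 0.2513]
orientation: [3.138, -0.003, -0.0]
force: [0.1, -0.1, -0.5]
opening: 0.998
```

Call:
send_rows(translation=[[0.3, 2, 0], [1, 5, 0], [1.8, 8.5, 0], [2.6, 12, 0], [3.4, 15.5, 0], [4.2, 19, 0], [4.8, 22, 0], [5.2, 24, 0]], roll=[0, 0, 0, 0, 0, 0, 0, 0])

```text
clock: 23.82
tool_pos: [0.437, -0.0382, 0.247]
orientation: [-3.14, 0.002, 0.002]
force: [0.2, -1.1, -1.3]
opening: 0.998
```

Call:
send_rows(translation=[[0.4, 1.2, -0.5], [1.2, 3, -2], [2.4, 6, -4.5], [3.4, 9, -7], [4.2, 11.5, -9.5], [4.8, 13.5, -11.5], [5, 14.5, -13], [5, 14.5, -13]], roll=[0, 0, 0, 0, 0, 0, 0, 0])

```text
clock: 24.48
tool_pos: [0.4838, 0.1057, 0.1135]
orientation: [-3.141, 0.01, 0.002]
force: [-0.2, -0.2, 0.3]
opening: 1.001
```

```bash
python3 - <<'E'
from h import *
s=optics.read_camera("side"); t=optics.read_camera("top"); o=readout.observe(); print(o["tool_pos"],o["opening"],o["force"])
x,y=.3836,-.2815
P=[(circ(x,y,.064,.028),(255,0,0)),(circ(x,y,.108,.023),(0,0,255)),(circ(x,y,.146,.0185),(0,255,0))]
cv2.imwrite("pics/a13.png",np.hstack([crop(s,"side",(364,165),66,6,P),crop(t,"top",(450,305),66,6,P)]))
cv2.imwrite("pics/a14.png",np.hstack([crop(s,"side",(315,270),80,5),crop(t,"top",(273,257),80,5)]))
E
```

```text
[0.4864419  0.10381932 0.11741753] 1.0045235584069043 [ 0.918893   -0.32098145  0.45637871]
```

View pics/a13.png

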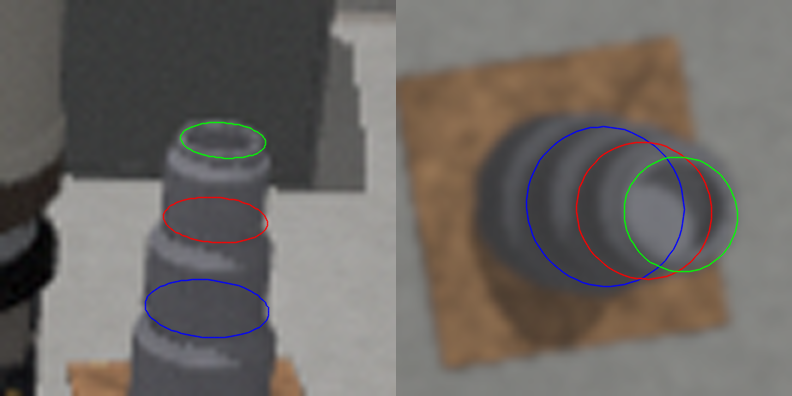

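View pics/a14.png

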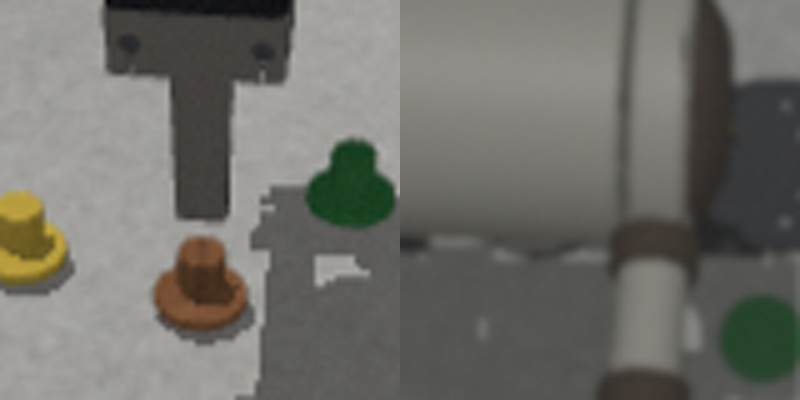

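Call:
send_rows(translation=[[-0.2, 0, -1], [-0.2, 0, -2.5], [-0.2, 0, -4.5], [-0.2, 0, -6.3], [-0.2, 0, -7.6], [-0.2, 0, -8.3], [-0.2, 0, -8.5], [-0.2, 0, -8.5]], roll=[0, 0, 0, 0, 0, 0, 0, 0])

```text
clock: 25.25
tool_pos: [0.4859, 0.1033, 0.0338]
orientation: [3.142, -0.0, -0.001]
force: [-1.2, 0.1, -0.5]
opening: 0.999
```

Call:
send_rows(translation=[[0, 0, 0], [0, 0, 0], [0, 0, 0], [0, 0, 0], [0, 0, 0], [0, 0, 0], [0, 0, 0], [0, 0, 0]], roll=[0, 0, 0, 0, 0, 0, 0, 0], gripper=1, force=15)

```text
clock: 25.92
tool_pos: [0.4856, 0.1039, 0.0336]
orientation: [-3.142, -0.0, -0.0]
force: [0.5, -0.9, -1.0]
opening: 0.443
```

Call:
send_rows(translation=[[0, 0, 0], [0, 0, 0], [0, 0, 0], [0, 0, 0], [0, 0, 0], [0, 0, 0], [0, 0, 0], [0, 0, 0]], roll=[0, 0, 0, 0, 0, 0, 0, 0])

```text
clock: 26.58
tool_pos: [0.4856, 0.1039, 0.0336]
orientation: [-3.142, 0.0, -0.0]
force: [0.2, 0.1, 0.2]
opening: 0.207
```

Call:
send_rows(translation=[[0, 0, 0.2], [0, 0, 1], [0, 0, 3], [0, 0, 6.5], [0, 0, 10], [0, 0, 14], [0, 0, 17.5], [0, 0, 20]], roll=[0, 0, 0, 0, 0, 0, 0, 0])

```text
clock: 27.25
tool_pos: [0.4867, 0.1039, 0.2383]
orientation: [3.141, -0.005, -0.0]
force: [1.9, -0.6, -0.3]
opening: 0.209
```

Call:
send_rows(translation=[[-0.3, -1, 0], [-1, -4, 0], [-1.8, -7.5, 0], [-2.6, -11, 0], [-3.4, -14.5, 0], [-4.2, -18, 0], [-4.8, -21.5, 0], [-5.4, -24, 0]], roll=[0, 0, 0, 0, 0, 0, 0, 0])

```text
clock: 27.92
tool_pos: [0.4303, -0.1386, 0.2333]
orientation: [3.141, 0.001, -0.002]
force: [0.6, 0.6, -0.3]
opening: 0.212
```

Call:
send_rows(translation=[[-0.4, -1.2, 0], [-1.2, -3.5, 0], [-2, -6, 0], [-3, -9, 0], [-4, -11.8, 0], [-4.5, -13.5, -0.5], [-4.7, -14.5, -1], [-4.7, -14.5, -1]], roll=[0, 0, 0, 0, 0, 0, 0, 0])

```text
clock: 28.58
tool_pos: [0.3834, -0.2819, 0.222]
orientation: [-3.14, 0.002, -0.003]
force: [-0.6, 0.1, -0.2]
opening: 0.205
```

```bash
python3 - <<'E'
from h import *
s=optics.read_camera("side"); t=optics.read_camera("top"); o=readout.observe(); print(o["tool_pos"],o["opening"],o["force"])
cv2.imwrite("pics/a15.png",np.hstack([crop(s,"side",(364,140),80,5),crop(t,"top",(450,305),80,5)]))
E
```

```text
[ 0.38441171 -0.28028923  0.222961  ] 0.20918333018927515 [-0.3372509   0.15470846 -0.24288175]
```

View pics/a15.png

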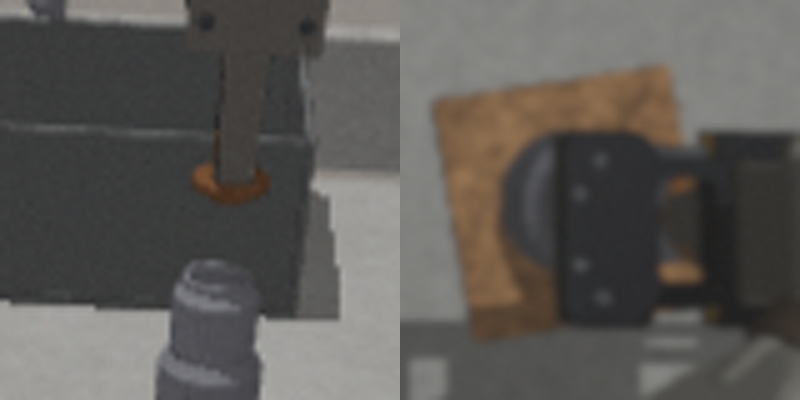

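Call:
send_rows(translation=[[0, 0, -0.3], [0, 0, -1], [0, 0, -1.8], [0, 0, -2.5], [0, 0, -3], [0, 0, -3.2], [0, 0, -3.2], [0, 0, -3.2]], roll=[0, 0, 0, 0, 0, 0, 0, 0])

```text
clock: 29.35
tool_pos: [0.3847, -0.2811, 0.1916]
orientation: [-3.142, 0.0, -0.0]
force: [-0.4, 0.2, 0.6]
opening: 0.206
```

```bash
python3 - <<'E'
from h import *
s=optics.read_camera("side");t=optics.read_camera("top"); o=readout.observe(); print(o["tool_pos"],o["opening"],o["force"])
x,y=.3845,-.281; z=.1575
P=[(circ(x,y,.146,.0185),(0,255,0)),(circ(x,y,z+.006,.02),(0,0,255)),(circ(x,y,z+.012,.02),(0,0,255))]
cv2.imwrite("pics/a16.png",np.hstack([crop(s,"side",(368,145),44,9),crop(s,"side",(368,145),44,9,P)]))
cv2.imwrite("pics/a17.png",crop(t,"top",(456,305),60,9,P))
E
```

```text
[ 0.38482315 -0.28138024  0.1920082 ] 0.21093550087809929 [-0.09908219  0.42478573 -0.60390518]
```

View pics/a16.png

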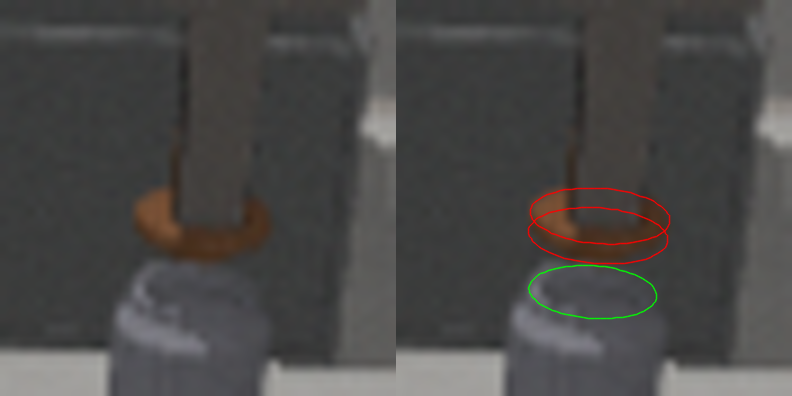

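View pics/a17.png

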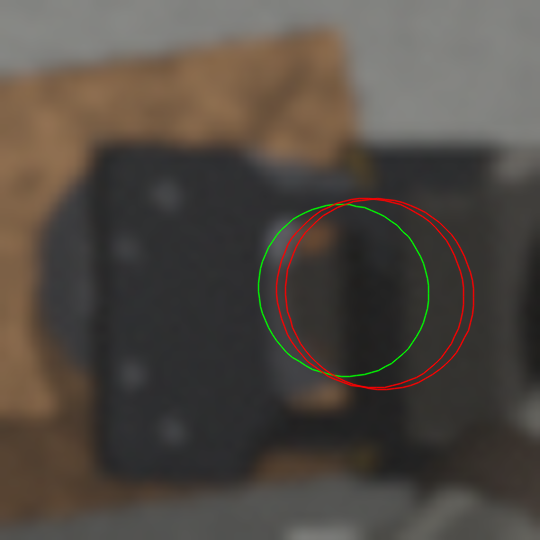

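```bash
python3 - <<'E'
from h import *
for z in(.16,.17,.19,.21,.26,.30):
  p=proj("top",[[.3845,-.281,z],[.3845+.0375,-.281,z],[.3845-.0375,-.281,z]]); print(z,((p-[426,275]+.5)*9).round(0).tolist())
E
```

```text
0.16 [[365.0, 292.0], [361.0, 116.0], [369.0, 470.0]]
0.17 [[380.0, 294.0], [376.0, 116.0], [385.0, 474.0]]
0.19 [[413.0, 297.0], [408.0, 115.0], [417.0, 481.0]]
0.21 [[446.0, 301.0], [442.0, 115.0], [451.0, 489.0]]
0.26 [[538.0, 310.0], [533.0, 113.0], [543.0, 510.0]]
0.3 [[620.0, 319.0], [614.0, 111.0], [626.0, 529.0]]
```

Call:
send_rows(translation=[[0, 0, -0.2], [0, 0, -0.5], [0, 0, -0.8], [0, 0, -1.1], [0, 0, -1.3], [0, 0, -1.5], [0, 0, -1.6], [0, 0, -1.6]], roll=[0, 0, 0, 0, 0, 0, 0, 0])

```text
clock: 30.12
tool_pos: [0.3845, -0.281, 0.1753]
orientation: [-3.141, 0.0, -0.0]
force: [-1.1, -0.5, -0.2]
opening: 0.209
```

Call:
send_rows(translation=[[0, 0, -0.05], [0, 0, -0.1], [0, 0, -0.15], [0, 0, -0.2], [0, 0, -0.2], [0, 0, -0.2], [0, 0, -0.2], [0, 0, -0.2]], roll=[0, 0, 0, 0, 0, 0, 0, 0])

```text
clock: 30.78
tool_pos: [0.3847, -0.2812, 0.1737]
orientation: [3.141, -0.0, -0.0]
force: [0.4, 0.1, -0.7]
opening: 0.208
```

```bash
python3 - <<'E'
from h import *
s=optics.read_camera("side"); o=readout.observe(); print(o["tool_pos"],o["opening"],o["force"])
cv2.imwrite("pics/a18.png",crop(s,"side",(368,155),66,8))
E
```

```text
[ 0.38464521 -0.28115997  0.1736445 ] 0.20863035845448485 [ 0.50140274 -0.56938787 -0.24607165]
```

View pics/a18.png

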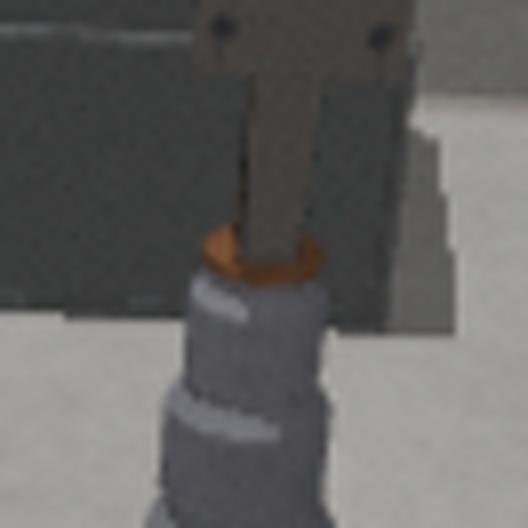

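Call:
send_rows(translation=[[0, 0, -0.05], [0, 0, -0.1], [0, 0, -0.15], [0, 0, -0.15], [0, 0, -0.15], [0, 0, -0.15], [0, 0, -0.15], [0, 0, -0.15]], roll=[0, 0, 0, 0, 0, 0, 0, 0])

```text
clock: 31.5
tool_pos: [0.3851, -0.2817, 0.1735]
orientation: [3.14, -0.001, -0.0]
force: [-1.0, 0.8, 7.5]
opening: 0.211
```

Contact at lid height 0.1735−0.0336 = 0.140 m: home. Release and retreat.

Call:
send_rows(translation=[[0, 0, 0], [0, 0, 0], [0, 0, 0], [0, 0, 0], [0, 0, 0], [0, 0, 0], [0, 0, 0], [0, 0, 0]], roll=[0, 0, 0, 0, 0, 0, 0, 0], gripper=6)

```text
clock: 32.17
tool_pos: [0.3846, -0.2811, 0.172]
orientation: [-3.141, 0.0, -0.0]
force: [-0.2, 0.2, -0.1]
opening: 0.653
```

Call:
send_rows(translation=[[0, 0, 0.5], [0, 0, 1.5], [0, 0, 3], [0, 0, 5], [0, 0, 7], [0, 0, 9], [0, 0, 10], [0, 0, 10]], roll=[0, 0, 0, 0, 0, 0, 0, 0])

```text
clock: 32.83
tool_pos: [0.3857, -0.2824, 0.2755]
orientation: [3.137, -0.004, -0.0]
force: [0.6, -0.7, 0.7]
opening: 0.65
```

Call:
send_rows(translation=[[0, 1.5, 0], [0, 4, 0], [0, 7, 0], [0, 10, 0], [0, 13, 0], [0, 16, 0], [0, 19, 0], [0, 22, 0]], roll=[0, 0, 0, 0, 0, 0, 0, 0])

```text
clock: 33.5
tool_pos: [0.3833, -0.0587, 0.2704]
orientation: [-3.14, 0.002, -0.0]
force: [0.0, 0.7, 0.4]
opening: 0.657
```

Call:
send_rows(translation=[[0, 1.5, 0], [0, 4, 0], [0, 7, 0], [0, 10, 0], [0, 13, 0], [0, 15, 0], [0, 15, 0], [0, 15, 0]], roll=[0, 0, 0, 0, 0, 0, 0, 0])

```text
clock: 34.17
tool_pos: [0.3834, 0.0897, 0.2707]
orientation: [3.141, 0.003, 0.003]
force: [0.0, 0.8, 0.8]
opening: 0.653
```

```bash
python3 - <<'E'
from h import *
s=optics.read_camera("side");t=optics.read_camera("top"); o=readout.observe(); print(o["clock"],o["tool_pos"],o["force"])
cv2.imwrite("pics/side9.png",s);cv2.imwrite("pics/top9.png",t)
x,y=.384,-.281
P=[(circ(x,y,.006,.033),(0,0,255)),(circ(x,y,.064,.028),(255,0,0)),(circ(x,y,.108,.023),(0,0,255)),(circ(x,y,.146,.02),(0,255,0)),(circ(x,y,.174,.01),(0,255,255))]
cv2.imwrite("pics/a19.png",np.vstack([np.hstack([crop(s,"side",(368,170),75,4),crop(t,"top",(456,300),75,4)]),np.hstack([crop(s,"side",(368,170),75,4,P),crop(t,"top",(456,300),75,4,P)])]))
E
```

```text
34.2667 [0.38401295 0.0884103  0.27124516] [-0.05076353 -0.28544522  0.72820214]
```

View pics/a19.png

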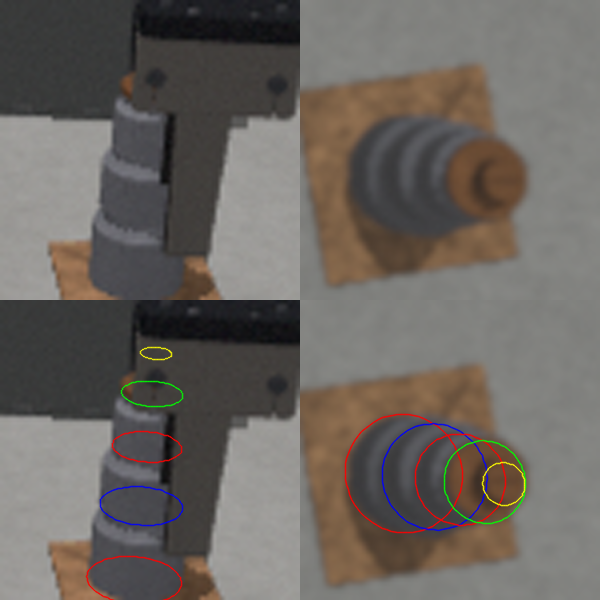

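View pics/side9.png

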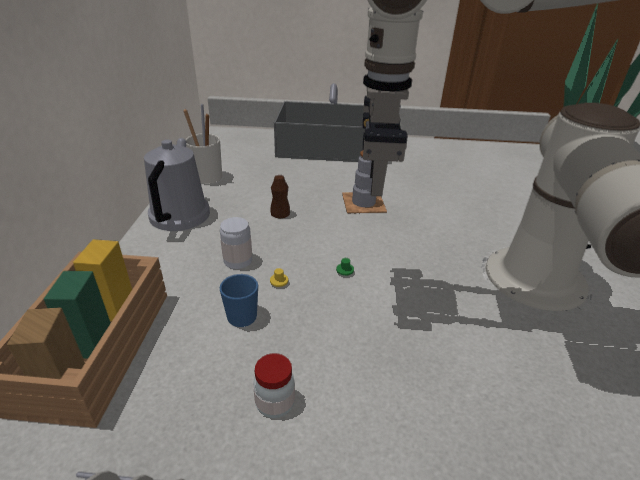

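View pics/top9.png

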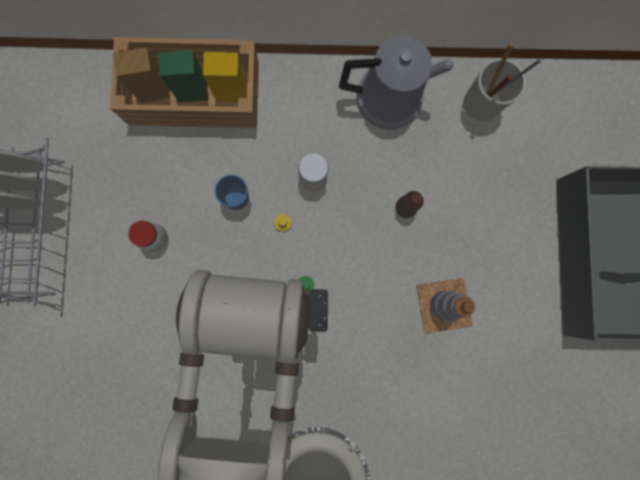

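Top view shows the complete tower on the mat (445–475, 305) and bystanders unmoved. The side view's lid is occluded; moving the arm aside for a clear check.

Call:
send_rows(translation=[[1, 1.5, 0], [3, 4, 0], [5, 7, 0], [7, 10, 0], [8, 13, 0], [8, 16, 0], [8, 18, 0], [8, 18, 0]], roll=[0, 0, 0, 0, 0, 0, 0, 0])

```text
clock: 34.93
tool_pos: [0.4647, 0.2704, 0.2713]
orientation: [-3.141, 0.001, 0.001]
force: [-0.3, -0.4, 0.4]
opening: 0.653
```

```bash
python3 - <<'E'
from h import *
s=optics.read_camera("side");t=optics.read_camera("top"); o=readout.observe(); print(o["clock"],o["tool_pos"])
x,y=.384,-.281
P=[(circ(x,y,.006,.033),(0,0,255)),(circ(x,y,.064,.028),(255,0,0)),(circ(x,y,.108,.023),(0,0,255)),(circ(x,y,.146,.02),(0,255,0)),(circ(x,y,.174,.01),(0,255,255))]
cv2.imwrite("pics/a20.png",np.hstack([crop(s,"side",(368,165),80,5),crop(s,"side",(368,165),80,5,P)]))
E
```

```text
35.0333 [0.46479755 0.26779111 0.27156324]
```

View pics/a20.png

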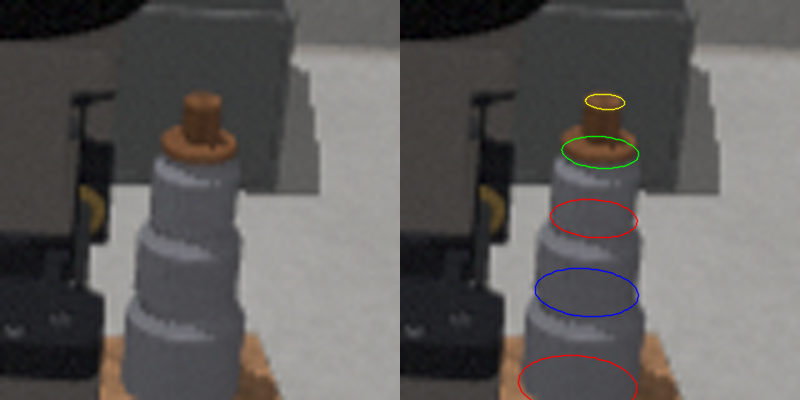

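The tower matches the seated model heights in the side view: disc at (360–378, ~155) and knob upright. Handing in.

```bash
python3 -c "
from station import ticket
print(ticket.close_job())"
```

```text
the job is handed in; nothing more can be done
None
```

The tower is built in the order asked, and I handed the job in at about 35 s. The large tin stands on the cork mat, the medium tin sits in it, the small tin in the medium one, and the brown wooden lid closes the small tin.

**Final checks:**
- **Side view:** all four pieces are upright, at the heights the model gives for fully seated.
- **Seating:** the last contact at each placing was about 5–10 N. The lid's measured height was 0.140 m, as expected for closed.
- **Position on the mat:** the tower is within about 1–2 mm of the mat's centre, which is also about how far the two cameras differ.
- **Other objects:** the last full view of both cameras showed the food can, jam jar, pepper mill, beaker and the green and yellow look-alikes where they started. I only compared these by eye.

**Disagreement:** just before the lid was seated, the top view suggested it was up to 4 mm off centre, while the side view showed it aligned. The gripper blocked most of the top view, so I went with the side view. The lid then seated normally.

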